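Check the roller gap of the proofing press

ROBOT

A 7-joint arm with a two-finger parallel gripper is mounted at the origin on a cart in front of the work surface, level with it; the furniture and walls round the work are solid. World frame = base frame: x ahead of the robot, y to its left, z up, the work surface at z = 0. Lengths are in mm, angles in rad, forces in N, time in s.
With the tool pointing down it reaches from about 400 to 875 mm from the base axis. Payload 19.3 kg.
Tool frame: the origin (TCP) lies at the very end of the fingers, on their centre line; the grasp point (between the pads) lies 19 mm behind it (grip_point_offset is the z of the grasp point in the tool frame, in mm); z points along the fingers, y is the line along which they close (so a half turn about z gives the same grasp; the last joint's range is limited). The gripper opens to 85 mm and grips with 20 to 120 N. Pads are 22 mm wide; open, the fingers measure 114 mm over their backs; the gripper's body (76 mm by 85 mm) begins 54 mm behind the grasp point. The pads swing forward as they close: fully open they stand 13 mm farther back than shut.
Start: joints at [1.187, 0.521, -0.036, 1.599, 0.021, 1.021, -0.113], TCP at [192.894, -594.48, 231.291] pointing down, gripper open.
Joint ranges: [-2.91, 2.91], [-0.3, 2.13], [-1.5, 1.42], [0.17, 2.43], [-1.26, 4.41], [0.16, 1.93], [-2.52, 2.52]. Speed limits (rad/s): [1.89, 1.89, 2.39, 2.39, 3.01, 3.01, 3.01].

INTERFACE

Orientations are given as a 3x3 rotation matrix whose columns are the frame's x, y, z axes.
In Python, from workcell import movep, movel, goto_joints, open_gripper, clamp, wait, inverse_kinematics, read_state, camera, PlanningError, finish_job, grip_point_offset gives the robot as it stands. Calls block until the motion is done:
- movep(position, orientation): joint-space move of the TCP to a pose.
- movel(position, frame=None, max_speed=150, guard=None): straight line of the TCP; frame=None keeps the orientation; max_speed is the mean speed in mm/s. With guard (N) it stops when the force on the tool has changed by that much, and returns True; else False.
- goto_joints(angles): joint-space move.
- open_gripper() and clamp(): open the fingers fully, or close them until they stop; the grip force is fixed at half the most.
- wait(seconds).
- inverse_kinematics(position, orientation): joint angles nearest the present ones, or None.
- read_state(): the state.
- camera(name): name is "side" or "top" or "wrist"; returns a dict with "image" (420x560x3 uint8, blue, green, red), "range_z" (420x560 float32, mm along the optical axis (not along the pixel's ray), 0 where there is no reading), "fx", "fy", "cx", "cy" (pixels), "cam_to_world" (4x4, takes a point from camera to world coordinates). Camera axes: x right, y up, looking along -z (the intrinsics and any distortion apply to the point x, -y, -z); pixel columns grow to the right and rows downward; lengths in mm; the calibration is good to about 2 mm. A picture is of the moment at which its call begins.
A pose or a line that the arm cannot do raises PlanningError and nothing moves.
- finish_job(): hands the job in; it is judged then, once.
The state is a dict: "time": time; "qpos": joint angles; "qvel": joint speeds; "joint_efforts": joint torques, N m; "eef_pos": TCP position; "tool_rot": TCP orientation; "ft_force": force on the tool from outside, world axes, zero at the start; "torque": the same for the moment, N m; "finger_gap": finger opening in mm; "gripper_force": force on a finger pad.
Only numpy, scipy, OpenCV 4.12 (cv2) and the standard library are available. Lean on these libraries where they do the work, as an engineer would, in place of code of your own. Each camera call takes 0.05 s, during which the arm holds its last target. There are 200 camera calls.

TASK

Check the gap of the small green press: pick up the flat gauge by its blue grip and slide its blade along the steel bed, straight in under the black roller, until the tip is fully home against the brass stop behind the roller. Leave it there, lying flat in the gap, then flip the toggle switch beside the press over to its far side. Do not disturb the marker, the eraser or the teal jar.

Things in the scene. Friction and masses are not known exactly. Their poses are not given: they have to be found in the camera images.
- press: Green bench press, fixed (place, yaw vary). Origin: centre of the base's underside, on the desk. x runs straight in through the press (the feeding direction), y to its left, z up; all mm below are in this frame. Base 150 x 170 x 22 mm. Side frame with crossbar over the roller: x = -16 to 24, y = -73 to 73, top at z = 109 mm.
- mouth_point (a point): Middle of the front edge of the steel bed: press frame x = -45, y = 0, z = 40. The level bed, 100 x 56 x 8 mm, runs from x = -45 to 55. Its top is set anew each time between z = 30 and 50 mm and the height is NOT reported (this point keeps z = 40): feel for it, e.g. by lowering the blade gently on its open front part, x = -45 to -20.
- roller_point (a point): Press frame x = 0, y = 0, z = 40: below the axis of the black roller (36 mm thick, 68 long, across y, turns freely). It goes with the bed's height, rests 1.6 mm over the bed, and is sprung: lifts up to 4 mm, pressing with 3.5 to 5 N. A blade with its underside at most 2 mm above the bed lifts it as the tip passes x = -15 to 0; the push needed, then and on to the stop, is 1 to 7 N.
- stop_point (a point): Middle of the front face of the rigid brass stop that stands 12 mm high on the bed: press frame x = 22, y = 0, z = 40 (true height goes with the bed). Axes as the press.
- gauge: Loose gauge, 55 to 90 g, flat on the desk: steel blade 122 x 24 x 3 mm, on it an upright blue grip 44 (x) x 12 (y) x 38 mm, top at 41 mm. Origin: centre of the grip, on the blade's underside. x points to the tip at x = 100 (rear end -22), z up. Hold the grip from above across its 12 mm. A red line over the blade at x = 33 is level with the bed's front edge when home; the grip stays before the bed.
- gauge_tip (a point): Middle of the blade's tip, 100 mm along x from the gauge's origin, 1.5 mm above the underside. Axes as the gauge.
- gauge_grip (a point): Centre of the grip, 30 mm above the underside of the gauge. Axes as the gauge.
- toggle (a joint): Bat toggle on the grey pod at the right of the press; angle in rad, -0.4 leaning to the near side (towards the press's -x, the start), +0.4 leaning to the far side (+x). It has a weighted bat and is stable only at its two ends: pushed past the centre (0), it falls to the other side by itself. It takes a push of about 1 N at the tip.
- toggle_tip (a point): Top end of the steel bat (10 mm thick, 33 mm long). Its pivot is in the press frame at x = -30, y = -115, z = 47 mm; the pod is 46 x 44 mm, its top at z = 46 mm, the upright tip at 80 mm.
- marker: Blue and white marker pen lying on the desk, 17 x 135 x 16 mm: leave alone. Origin: centre of its underside.
- eraser: Block eraser, 22 x 52 x 13 mm: leave alone. Origin: centre of its underside.
- jar_teal: Teal paint jar, 70 mm wide, 90 mm high: leave alone. Origin: centre of its underside.

How it is judged (in metres and radians):
On the way, in this order (a step that is already met when the one before it is completed fails the run):
1. the gauge blade is under the roller with its tip home at the stop (x of gauge_tip in the frame of press above 0.0185 m and x of gauge in the frame of press below -0.06 m and y of gauge_tip in the frame of press between -0.012 and 0.012 m and height (world z) of gauge_tip between 0.029 and 0.056 m), for 0.2 s.
2. the toggle is flipped to the far side (value of joint toggle above 0.3 rad), for 0.2 s.
At the end, for the whole second after the job is handed in: The gauge lies still and flat (within 0.06 rad) on the bed under the roller, its tip within 3.5 mm of the brass stop and 12 mm of the middle, its blade within 0.12 rad of the feeding direction; the toggle leans to the far side (above 0.3 rad) (all of step 1 and angle between the x axis of gauge and the x axis of press, either way round below 0.12 rad and angle between gauge's own z axis and vertical below 0.06 rad and linear speed of gauge below 0.01 m/s and value of joint toggle above 0.3 rad); the robot touches nothing.
It fails at once if the marker, the eraser or the teal jar is moved more than 25 mm (distance of any of marker, eraser, jar_teal from where it was at the start of the episode above 0.025 m).
It also fails if it takes over 58 s, if anything falls off the work surface, if the arm or the gripper's body presses on something with over 40 N, if the wrist force passes 120 N, or if a joint passes its speed limit or range.

## Working session

There is one attempt and no reset: what is moved stays moved. The work goes in short steps, each a Python script; the robot and the scene stay as the last script left them, time stands still between calls to the robot, and variables do not carry over. Pictures are saved under pics/ and viewed, at most 10 in all, crops included, and the job is handed in when it is done.

```bash
mkdir -p pics; ls; python3 - <<'E'
from workcell import *
import cv2,numpy as np
print(grip_point_offset, read_state()['time'])
for n in("top","side"):
    c=camera(n); cv2.imwrite(f"pics/{n}0.png",c["image"]); np.savez(f"{n}0.npz",**{k:np.array(v) for k,v in c.items()})
    print(n,c["fx"],c["fy"],c["cx"],c["cy"],[k for k in c],np.round(c["cam_to_world"],3).tolist())
E
```

```text
pics
-18.700000000000003 0.0
top 540.6044728669671 540.6044728669671 281.8709141705334 211.3300191645094 ['image', 'range_z', 'fx', 'fy', 'cx', 'cy', 'cam_to_world'] [[0.025, 0.996, -0.09, 437.966], [-0.999, 0.023, -0.022, 22.842], [-0.02, 0.091, 0.996, 1284.421], [0.0, 0.0, 0.0, 1.0]]
side 445.6460661898544 445.6460661898544 281.4854730461675 208.65560067949238 ['image', 'range_z', 'fx', 'fy', 'cx', 'cy', 'cam_to_world'] [[-0.985, 0.044, -0.168, 378.155], [-0.172, -0.363, 0.916, 925.345], [-0.021, 0.931, 0.365, 440.646], [0.0, 0.0, 0.0, 1.0]]
```

View pics/top0.png

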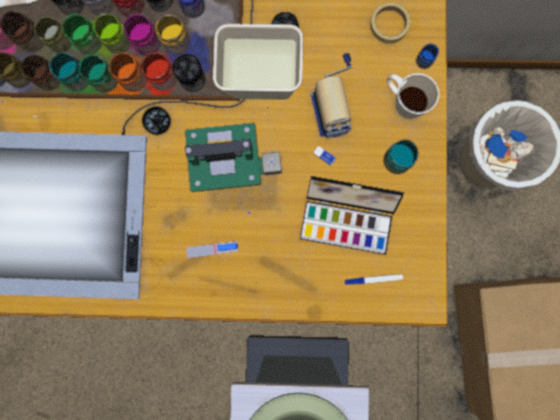

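View pics/side0.png

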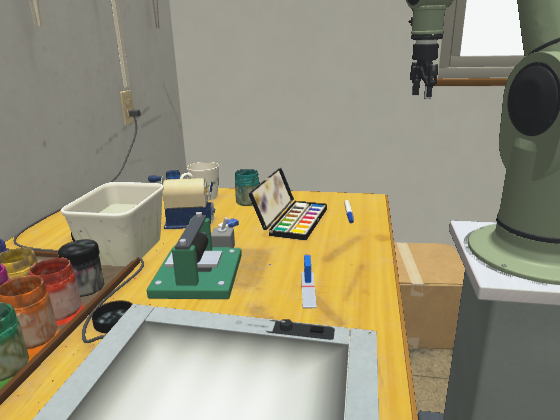

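The top view shows the press at about (222,157) with its pod at (271,162) to the right, so the feeding direction is roughly image-up (world +x). The gauge is at (212,249) with its tip to the left (world +y). The jar is at (401,156) and the marker at (374,280), both well clear.

```bash
cat > h.py <<'E'
import numpy as np,cv2
from workcell import *
def R(yaw): # tool down, tool x along yaw
    c,s=np.cos(yaw),np.sin(yaw); return np.array([[c,s,0],[s,-c,0],[0,0,-1.]])
def load(n): return dict(np.load(n+".npz"))
def ray(c,uv,z):
    uv=np.atleast_2d(uv).astype(float); M=c["cam_to_world"]
    d=np.c_[(uv[:,0]-c["cx"])/c["fx"],-(uv[:,1]-c["cy"])/c["fy"],-np.ones(len(uv))]@M[:3,:3].T
    return M[:3,3]+d*((z-M[2,3])/d[:,2])[:,None]
def cloud(c):
    r=c["range_z"]; v,u=np.mgrid[:r.shape[0],:r.shape[1]]
    p=np.stack([(u-c["cx"])/c["fx"]*r,-(v-c["cy"])/c["fy"]*r,-r],-1)
    return p@c["cam_to_world"][:3,:3].T+c["cam_to_world"][:3,3]
def rect(p):
    (c,s,a)=cv2.minAreaRect(p[:,:2].astype(np.float32)); return np.round(c,1),np.round(s,1),round(a,1)
E
python3 - <<'E'
from h import *
c=load("top0"); P=cloud(c); hsv=cv2.cvtColor(c["image"],cv2.COLOR_BGR2HSV)
box=np.zeros(hsv.shape[:2],bool)
def m(lo,hi,b):
    k=cv2.inRange(hsv,lo,hi); z=np.zeros_like(k); x0,y0,x1,y1=b; z[y0:y1,x0:x1]=k[y0:y1,x0:x1]; return z
def pts(k): v,u=np.nonzero(k); return np.c_[u,v]
def big(k): 
    n,l,s,_=cv2.connectedComponentsWithStats(k); i=1+np.argmax(s[1:,4]); return (l==i).astype(np.uint8)
g=big(m((60,80,40),(95,255,200),(175,110,275,205)))
hz=P[...,2][g>0]; print("green h",np.percentile(hz,[5,25,50,75,95]))
gb=(g>0)&(abs(P[...,2]-22)<8); print("base",rect(ray(c,pts(gb),22)), g.sum())
b=m((100,110,80),(130,255,255),(180,235,245,262)); print("blue",rect(ray(c,pts(b),41)),rect(ray(c,pts(b),20)),b.sum(),np.percentile(P[...,2][b>0],[5,50,95]))
gr=m((0,0,80),(179,75,255),(180,235,245,262)); gr=big(gr); print("grey",rect(ray(c,pts(gr),3)),gr.sum())
pod=m((0,0,80),(179,60,255),(262,145,290,180)); pod=big(pod);print("pod",rect(ray(c,pts(pod),46)),np.percentile(P[...,2][pod>0],[5,50,95]))
bed=(m((0,0,120),(179,60,255),(195,125,245,180)));print("bed h",np.percentile(P[...,2][bed>0],[5,25,50,75,95]))
im=cv2.resize(c["image"][110:270,170:300],None,fx=4.5,fy=3.7*1.0,interpolation=cv2.INTER_CUBIC); im=cv2.resize(c["image"][110:262,170:300],None,fx=3.9,fy=3.9,interpolation=cv2.INTER_CUBIC); cv2.imwrite("pics/crop0.png",im)
E
```

```text
green h [17.46791131 20.26165064 22.19468877 24.16627776 74.02524876]
base (array([679.3, 191.3]), array([146.2, 172.3]), 7.3) 2476
blue (array([466.2, 175.9]), array([12.3, 44.5]), 8.5) (array([466.7, 178.5]), array([12.5, 45.3]), 8.5) 26775 [29.05823001 40.72814881 45.34264467]
grey (array([455.3, 243.4]), array([26.5, 64.9]), 9.5) 300
pod (array([663.9,  78.9]), array([45.8, 43.2]), 8.5) [40.84674917 45.80262138 63.55547843]
bed h [22.4876296  39.94888914 41.91594092 43.87696857 47.15589218]
```

View pics/crop0.png

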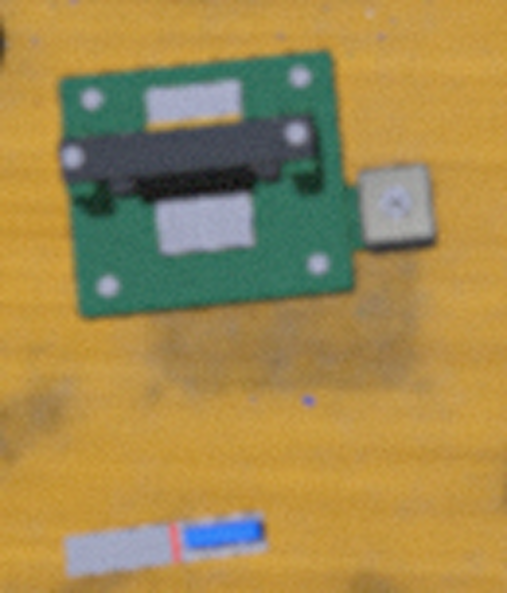

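Crop: press base is outlined cleanly, its bottom edge running (85,318) to (352,290), the pod top is at (397,205), and the red line and grip are at (177,543) and (223,533). Sizes match the given ones; yaw is about 8° and the gauge points along about 98.5°. Next I'll look from the wrist above the press and gauge.

```bash
python3 - <<'E'
from h import *
d=np.pi/180
for a in (98.5,-81.5):
    for pos,y in (((466,176,11),a),((466,176,140),a),((545,185,140),a-90),((602,185,60),a-90),((640,80,70),a-90)):
        q=inverse_kinematics(pos,R(y*d)); print(a,pos,y,None if q is None else np.round(q,2))
E
```

```text
98.5 (466, 176, 11) 98.5 [-0.1   0.74 -0.52  2.05  0.71  0.54 -0.98]
98.5 (466, 176, 140) 98.5 [ 0.26  0.66 -1.04  1.98  0.72  0.93 -1.  ]
98.5 (545, 185, 140) 8.5 [-0.09  0.6  -0.49  1.8   0.36  0.84 -2.17]
98.5 (602, 185, 60) 8.5 [-0.19  0.76 -0.3   1.69  0.31  0.74 -2.07]
98.5 (640, 80, 70) 8.5 [-0.08  0.75 -0.2   1.65  0.2   0.76 -1.8 ]
-81.5 (466, 176, 11) -81.5 [-0.96  0.84  0.68  2.09 -1.02  0.58 -2.52]
-81.5 (466, 176, 140) -81.5 [-1.24  0.86  1.21  2.05 -0.99  1.   -2.5 ]
-81.5 (545, 185, 140) -171.5 [ 0.17  0.71 -0.89  1.78  0.65  0.97  0.73]
-81.5 (602, 185, 60) -171.5 [ 0.12  0.88 -0.82  1.68  0.77  0.94  0.73]
-81.5 (640, 80, 70) -171.5 [ 0.31  0.9  -0.86  1.63  0.79  1.    0.9 ]
```

```bash
python3 - <<'E'
from h import *
d=np.pi/180
movep((560,170,260),R(98.5*d)); 
c=camera("wrist"); np.savez("w1.npz",**{k:np.array(v) for k,v in c.items()}); cv2.imwrite("pics/w1.png",c["image"])
s=read_state(); print(s["time"],np.round(s["qpos"],2),np.round(c["cam_to_world"],2).tolist())
E
```

```text
3.125 [ 0.22  0.57 -0.91  1.64  0.48  1.17 -0.66] [[0.99, -0.14, -0.05, 547.89], [0.15, 0.94, 0.32, 250.87], [0.0, -0.32, 0.95, 402.04], [0.0, 0.0, 0.0, 1.0]]
```

View pics/w1.png

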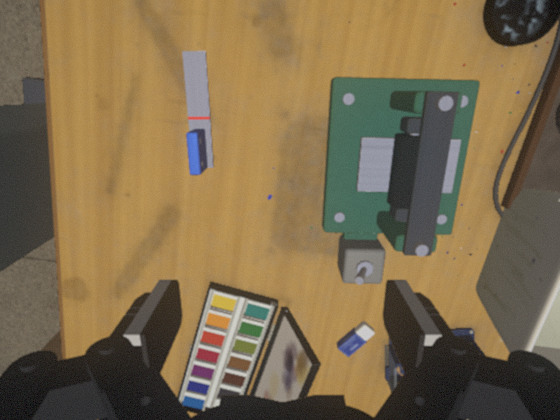

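The wrist view shows the gauge blade from (195,52) to (205,168) with the red line at (199,118), the press base's front corners at (332,78) and (325,232), the bed's front at x≈360 and the toggle at (364,268), leaning to the near side.

```bash
python3 - <<'E'
from h import *
c=load("w1"); P=cloud(c); hsv=cv2.cvtColor(c["image"],cv2.COLOR_BGR2HSV)
def m(lo,hi,b):
    k=cv2.inRange(hsv,lo,hi); z=np.zeros_like(k); x0,y0,x1,y1=b; z[y0:y1,x0:x1]=k[y0:y1,x0:x1]; return z
def pts(k): v,u=np.nonzero(k); return np.c_[u,v]
def big(k): 
    n,l,s,_=cv2.connectedComponentsWithStats(k); i=1+np.argmax(s[1:,4]); return (l==i).astype(np.uint8)
def ang(v): return np.degrees(np.arctan2(v[1],v[0]))
def fit(p):
    vx,vy,x,y=cv2.fitLine(p[:,:2].astype(np.float32),cv2.DIST_HUBER,0,.01,.01).ravel(); return np.array([x,y]),np.array([vx,vy])
g=m((60,80,30),(95,255,200),(300,60,500,260)); g=big(g)
fr=np.array([(np.nonzero(g[v])[0][0]-.5,v) for v in range(84,224)])
lf=np.array([(u,np.nonzero(g[:,u])[0][0]-.5) for u in range(338,410)])
p,v=fit(ray(c,fr,22)); print("front",p,ang(v)); q,w=fit(ray(c,lf,22)); print("left",q,ang(w))
t=np.linalg.solve(np.c_[v,-w],q-p); corner=p+t[0]*v; print("corner FL",corner)
for y in (8.,): 
    a=np.radians(ang(v)%180-90); ex=np.array([np.cos(a),np.sin(a)]); ey=np.array([-ex[1],ex[0]])
    print("yaw",np.degrees(a),"origin",corner+75*ex-85*ey)
rt=np.array([(u,np.nonzero(g[:236,u])[0][-1]) for u in range(328,341)]); print("right edge pts",ray(c,rt,22)[[2,-2],:2])
bed=big(m((0,0,100),(179,60,255),(345,130,395,200)));print("bed h",np.percentile(P[...,2][bed>0],[10,50,90])); h=np.median(P[...,2][bed>0]); print("bed",rect(ray(c,pts(bed),h)))
pod=big(m((0,0,60),(179,70,255),(335,236,390,290))&((abs(P[...,2]-46)<4)*255).astype(np.uint8));print("pod",rect(ray(c,pts(pod),46)))
bl=(m((0,0,100),(179,70,255),(170,40,225,114)));bl=big(bl);print("blade",rect(ray(c,pts(bl),3)))
red=m((170,100,80),(179,255,255),(170,100,225,130))|m((0,130,80),(6,255,255),(170,100,225,130));print("red",ray(c,pts(red),3).mean(0))
b=big(m((100,110,60),(130,255,255),(170,110,225,190)));print("grip all",rect(ray(c,pts(b),41)));bt=b*(abs(P[...,2]-41)<4).astype(np.uint8);print("top",rect(ray(c,pts(bt),41)),np.percentile(P[...,2][b>0],[5,50,95]))
E
```

```text
Traceback (most recent call last):
IndexError: index 0 is out of bounds for axis 0 with size 0
```

```bash
cat > m1.py <<'E'
from h import *
c=load("w1"); P=cloud(c); hsv=cv2.cvtColor(c["image"],cv2.COLOR_BGR2HSV)
print(hsv[120,345],hsv[200,345],hsv[90,380])
def m(lo,hi,b):
    k=cv2.inRange(hsv,lo,hi); z=np.zeros_like(k); x0,y0,x1,y1=b; z[y0:y1,x0:x1]=k[y0:y1,x0:x1]; return z
def pts(k): v,u=np.nonzero(k); return np.c_[u,v]
def big(k): 
    n,l,s,_=cv2.connectedComponentsWithStats(k); i=1+np.argmax(s[1:,4]); return (l==i).astype(np.uint8)
def ang(v): return np.degrees(np.arctan2(v[1],v[0]))
def fit(p):
    vx,vy,x,y=cv2.fitLine(p[:,:2].astype(np.float32),cv2.DIST_HUBER,0,.01,.01).ravel(); return np.array([x,y]),np.array([vx,vy])
g=m((45,60,20),(100,255,220),(300,60,500,260)); g=big(g)
fr=np.array([(np.nonzero(g[v])[0][0]-.5,v) for v in range(84,224) if g[v].any()])
lf=np.array([(u,np.nonzero(g[:,u])[0][0]-.5) for u in range(338,410) if g[:,u].any()])
p,v=fit(ray(c,fr,22)); print("front",p,ang(v)); q,w=fit(ray(c,lf,22)); print("left",q,ang(w),len(fr),len(lf))
t=np.linalg.solve(np.c_[v,-w],q-p); corner=p+t[0]*v; print("corner FL",corner)
a=np.radians(ang(v)%180-90); ex=np.array([np.cos(a),np.sin(a)]); ey=np.array([-ex[1],ex[0]])
print("yaw",np.degrees(a),"origin",corner+75*ex-85*ey)
rt=np.array([(u,np.nonzero(g[:238,u])[0][-1]) for u in range(328,341) if g[:238,u].any()]); print("right edge pts",ray(c,rt,22)[[2,-2],:2])
bed=big(m((0,0,100),(179,60,255),(345,130,395,200)));print("bed h",np.percentile(P[...,2][bed>0],[10,50,90])); h=np.median(P[...,2][bed>0]); print("bed",rect(ray(c,pts(bed),h)))
pod=big(m((0,0,60),(179,70,255),(335,236,390,290))&((abs(P[...,2]-46)<4)*255).astype(np.uint8));print("pod",rect(ray(c,pts(pod),46)))
bl=(m((0,0,100),(179,70,255),(170,40,225,114)));bl=big(bl);print("blade",rect(ray(c,pts(bl),3)))
red=m((170,100,80),(179,255,255),(170,100,225,130))|m((0,130,80),(6,255,255),(170,100,225,130));print("red",ray(c,pts(red),3).mean(0))
b=big(m((100,110,60),(130,255,255),(170,110,225,190)));print("grip all",rect(ray(c,pts(b),41)));bt=b*(abs(P[...,2]-41)<4).astype(np.uint8);print("top",rect(ray(c,pts(bt),41)),np.percentile(P[...,2][b>0],[5,50,95]))
E
python3 m1.py
```

```text
[ 75  78 111] [ 76  77 112] [ 75  73 108]
front [606.2451  191.91542] -82.84978
left [633.33594 273.61752] 7.57165 140 72
corner FL [596.6083 268.7355]
yaw 7.1502223 origin [681.6051  193.73189]
right edge pts [[625.16435512 107.00688367]
 [635.65129509 107.31061471]]
bed h [40.80149732 42.01525641 43.0590394 ]
bed (array([652.2, 192. ]), array([34.5, 58.2]), 7.2)
pod (array([664.7,  79.6]), array([45. , 43.2]), 6.4)
blade (array([457.1, 243.5]), array([24.8, 61.7]), 8.6)
red [461.96523709 208.09767179   3.        ]
grip all (array([468.1, 176.8]), array([10.9, 41.8]), 9.0)
top (array([468.1, 176.8]), array([10.9, 41.8]), 9.0) [39.26070548 40.60338452 41.89574496]
```

Measurements agree between views: press origin ≈ (680, 195.5), yaw 7.2°; bed ≈ 42 mm; gauge origin ≈ (467.5, 176.3), yaw 98.7°. Grasping now.

```bash
cat >> h.py <<'E'
d=np.pi/180; YP=7.2*d; O=np.array([680,195.5])
def W(x,y,z): c,s=np.cos(YP),np.sin(YP); return (O[0]+c*x-s*y,O[1]+s*x+c*y,z)
def inP(p): q=np.array(p[:2])-O; c,s=np.cos(YP),np.sin(YP); return np.round([c*q[0]+s*q[1],-s*q[0]+c*q[1],p[2]],2)
def st(t=""): s=read_state(); print(t,round(s["time"],2),"P",inP(s["eef_pos"]),"F",np.round(s["ft_force"],1),"gap",round(s["finger_gap"],1),"gf",np.round(s["gripper_force"],1)); return s
E
python3 - <<'E'
from h import *
movep((467.5,176.3,100),R(98.7*d)); st()
print(movel((467.5,176.3,12),guard=8)); st()
clamp(); s=st("clamp"); print(s["eef_pos"])
movel((467.5,176.3,130)); st("up")
movep(W(-150,0,130),R(YP)); st("pre")
c=camera("wrist"); np.savez("w2.npz",**{k:np.array(v) for k,v in c.items()}); cv2.imwrite("pics/w2.png",c["image"])
c=camera("side"); cv2.imwrite("pics/s2.png",cv2.resize(c["image"][170:320,120:340],None,fx=3.5,fy=3.5))
E
```

```text
3.89 P [-211.81    7.76  100.93] F [-0.1  1.  -0.5] gap 85.7 gf 0.0
False
 4.62 P [-212.63    7.82   12.75] F [ 0.6 -0.1 -0.2] gap 85.4 gf 0.0
clamp 5.29 P [-213.15    7.58   12.24] F [-0.7 -1.3  7.1] gap 11.4 gf 58.9
[467.58362297 176.30208445  12.23972766]
up 6.22 P [-213.61    7.35  129.24] F [-0.9  0.4 -0.6] gap 11.3 gf 58.4
pre 7.43 P [-1.5044e+02  5.0000e-02  1.2951e+02] F [-0.1 -0.9  0.4] gap 11.3 gf 58.4
```

View pics/s2.png

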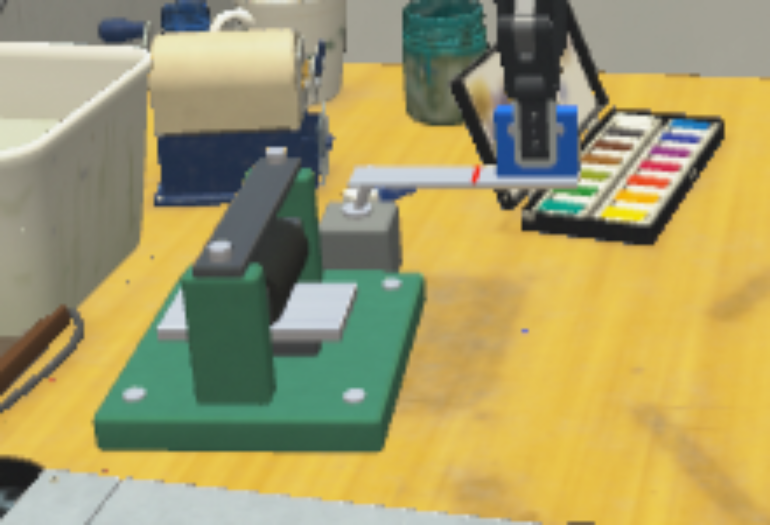

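View pics/w2.png

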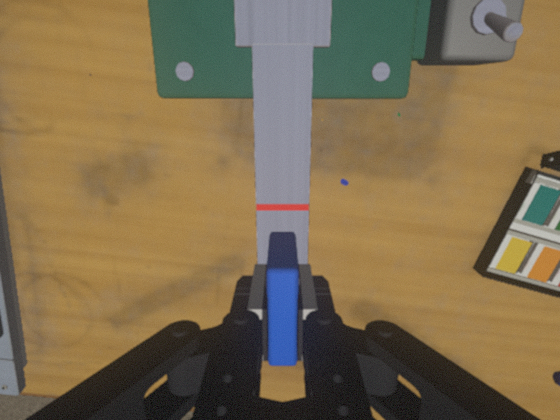

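The side crop shows the gauge level in the fingers, tip at (355,178), and the wrist view shows it centred on the bed (blade 253–312, bed 235–331) and parallel. Next: feel for the bed.

```bash
python3 - <<'E'
from h import *
movel(W(-131,0,66)); wait(0.2); st("above")
print(movel(W(-131,0,46),max_speed=12,guard=3)); s=st("touch")
wait(0.2); s=st("settled")
E
```

```text
above 8.32 P [-1.3068e+02  6.0000e-02  6.6990e+01] F [-0.   0.4 -0.8] gap 11.1 gf 58.4
True
touch 9.34 P [-131.14    0.     53.73] F [-1.8 -1.   6.7] gap 11.3 gf 59.5
settled 9.54 P [-1.311e+02  1.000e-02  5.384e+01] F [-1.6 -0.3  5.6] gap 11.0 gf 59.4
```

```bash
python3 - <<'E'
from h import *
z=54.3
movel(W(-131,0,z),max_speed=12); wait(.2); st("lift")
print(movel(W(-105,0,z),max_speed=30,guard=14)); st("tip -5")
print(movel(W(-70,0,z),max_speed=20,guard=14)); st("end"); wait(.2); st("settled")
c=camera("wrist"); cv2.imwrite("pics/w3.png",c["image"])
c=camera("side"); cv2.imwrite("pics/s3.png",cv2.resize(c["image"][170:320,120:340],None,fx=3.5,fy=3.5))
E
```

```text
lift 9.99 P [-1.3093e+02  1.0000e-02  5.4300e+01] F [-0.8  0.   2.9] gap 11.4 gf 58.8
False
tip -5 11.01 P [-1.050e+02 -2.000e-02  5.432e+01] F [-7.  -0.5  9.1] gap 11.1 gf 59.9
True
end 12.34 P [-7.638e+01  6.000e-02  5.453e+01] F [-2.2 -0.7  8.9] gap 11.3 gf 59.9
settled 12.54 P [-76.35   0.08  54.56] F [-2.8 -0.5  7.5] gap 11.2 gf 59.8
```

View pics/w3.png

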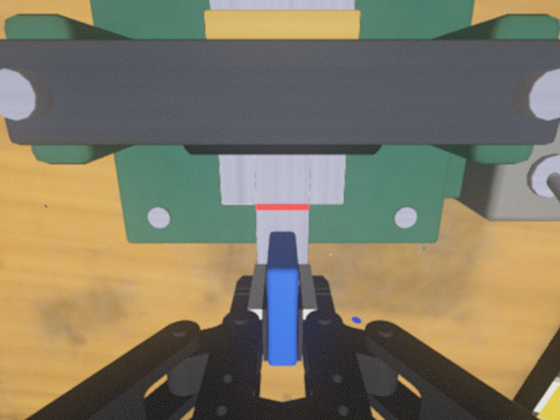

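View pics/s3.png

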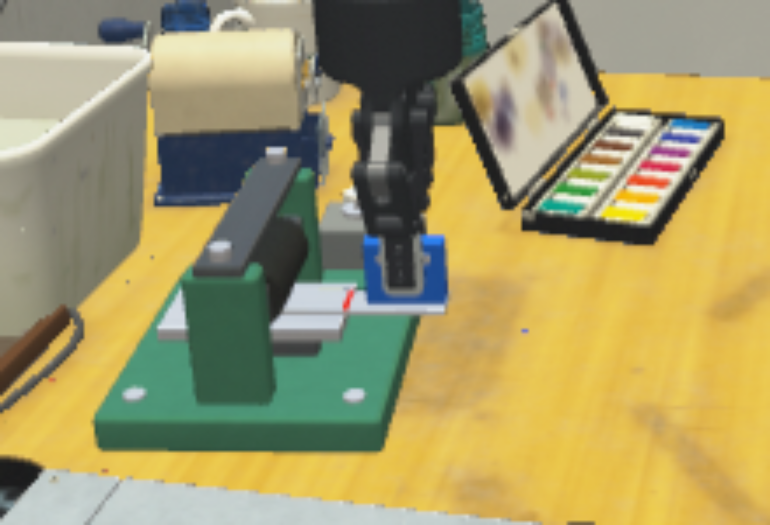

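The wrist view shows the red line at v≈207 against the bed's front edge at v≈204, which is level within 1 mm once the 3 mm height parallax is allowed for. The side view shows the blade flat on the bed. I'll give one more push to confirm the stop, then relax, release and look.

```bash
python3 - <<'E'
from h import *
z=54.5
print(movel(W(-70,0,z),max_speed=15,guard=12)); s=st("push2"); x=inP(s["eef_pos"])
movel(W(x[0],0,z-.6),max_speed=10); wait(.2); st("before release")
open_gripper(); wait(.2); st("open")
movel(W(x[0],0,140)); st("up")
c=camera("wrist"); np.savez("w4.npz",**{k:np.array(v) for k,v in c.items()}); cv2.imwrite("pics/w4.png",c["image"])
P=cloud(c); hsv=cv2.cvtColor(c["image"],cv2.COLOR_BGR2HSV)
red=cv2.inRange(hsv,(170,100,80),(179,255,255))|cv2.inRange(hsv,(0,150,80),(5,255,255)); red[:150]=0; red[:,:200]=0; red[:,360:]=0
v,u=np.nonzero(red); p=ray(c,np.c_[u,v],45); print(len(u),"red P",inP(p.mean(0)))
b=cv2.inRange(hsv,(100,110,60),(130,255,255)); b[:,:200]=0;b[:,360:]=0; v,u=np.nonzero(b&((abs(P[...,2]-83)<6)*255).astype(np.uint8)); print("grip",rect(np.array([inP(q) for q in ray(c,np.c_[u,v],83)])))
E
```

```text
True
push2 12.88 P [-76.39   0.09  54.57] F [-2.1 -0.5  8.8] gap 10.9 gf 59.8
before release 13.32 P [-7.639e+01  7.000e-02  5.453e+01] F [-11.5  -2.7  19.2] gap 11.1 gf 61.4
open 14.23 P [-76.37   0.    53.94] F [-0.8  0.1  0.1] gap 85.6 gf 0.0
up 14.96 P [-76.76  -0.21 139.3 ] F [-0.6  0.1 -1.2] gap 85.6 gf 0.0
147 red P [-43.49  -0.4   45.  ]
grip (array([-74.9,  -0.4]), array([11.2, 43.4]), 90.0)
```

View pics/w4.png

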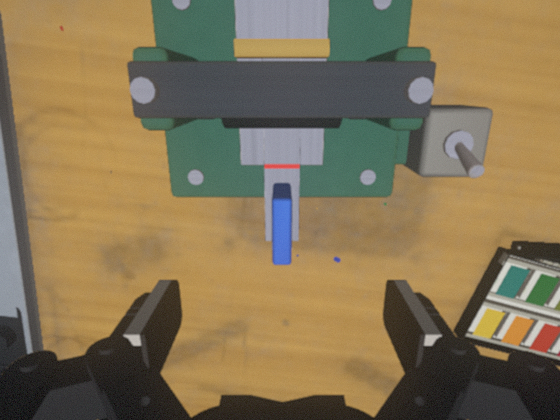

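The gauge lies in the gap with its red line at the bed's front edge (red v=166, bed edge v=164). It is on the middle line and square, and the fingers are free. Next the toggle, whose bat tip is at (476,170), leaning near.

```bash
python3 - <<'E'
from h import *
clamp()
movel(W(-90,-115,140)); movel(W(-90,-115,67),guard=10); wait(.1); st("low")
print(movel(W(-38,-115,67),max_speed=40,guard=15)); st("pushed")
movel(W(-80,-115,67)); movel(W(-100,-60,180)); wait(.3); st("clear")
c=camera("wrist"); cv2.imwrite("pics/w5.png",c["image"])
hsv=cv2.cvtColor(c["image"],cv2.COLOR_BGR2HSV)
c=camera("side"); cv2.imwrite("pics/s5.png",cv2.resize(c["image"][170:320,120:340],None,fx=3.5,fy=3.5))
E
```

```text
low 17.43 P [ -89.32 -114.77   68.13] F [0.4 0.9 0.1] gap 0.0 gf 0.0
False
pushed 18.88 P [ -38.18 -115.01   67.  ] F [-0.1 -0.3  0.3] gap -0.0 gf 0.0
clear 20.62 P [-100.11  -60.23  179.55] F [1.  0.1 0.3] gap -0.3 gf 0.0
```

View pics/w5.png

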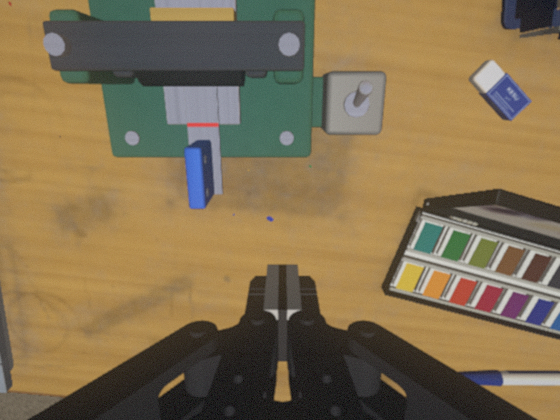

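The bat now points up-image (358,105)→(364,90), so it leans to the far side. The red line is still at the bed edge (203,125), and the eraser is clear of the arm. Handing in.

```bash
python3 - <<'E'
from workcell import *
print(finish_job())
E
```

```text
the job is handed in; nothing more can be done
None
```

I handed the job in at about 21 s of the 58 s limit: the gauge lies flat in the gap with its tip against the brass stop, the toggle leans to the far side, and the arm never came near the marker, eraser or jar; the hand-in returned no verdict.

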